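Reset the frozen router with the reset stylus

ROBOT

A 6-joint arm with a two-finger parallel gripper is mounted at the origin on the work surface. World frame = base frame: x ahead of the robot, y to its left, z up, the work surface at z = 0. Lengths are in mm, angles in rad, forces in N, time in s.
With the tool pointing down it reaches from about 350 to 975 mm from the base axis. Payload 7.1 kg.
Tool frame: the origin (TCP) lies midway between the tips of the shut fingers; the grasp point (between the pads) lies 19 mm behind it; z points along the fingers, y is the line along which they close (so a half turn about z gives the same grasp; the last joint's range is limited). The gripper opens to 88 mm and grips with 3 to 60 N. Pads are 20 mm wide; open, the fingers measure 115 mm over their backs; the gripper's body (75 mm by 178 mm) begins 61 mm behind the grasp point.
Start: joints at [-1.226, 0.423, 1.63, -0, 1.089, -0.019], TCP at [222.409, -584.071, 222.675] pointing down, gripper open.
Joint ranges: [-3, 3], [-0.9, 2.11], [0.09, 2.58], [-1.31, 4.45], [0.11, 2.69], [-2.54, 2.54]. Speed limits (rad/s): [2.39, 2.39, 3.01, 3.14, 3.14, 3.14].

INTERFACE

Orientations are given as a rotation vector (axis times angle).
In Python, from workcell import get_obs, get_image, camera_params, close_job gives the robot as it stands.
- The arm moves only by the shell command python3 -m creep 'ROWS' [OPENING]. ROWS is a JSON object of lists of equal length, an entry for each row: "delta_pos": the shift along the tool's x, y, z in m, a list of three; "twist": the turn, a rotation vector about the tool's x, y, z in degrees, a list of three. A call has 1 to 20 rows; each row shifts and turns the commanded pose from where the row before left it, along the tool's axes as they then stand; what a row does not reach is not made up. A row lasts 1/12 s, in which the tool goes at most 41.7 mm and 7.16 degrees, less where a joint would pass 70% of its speed; a pose out of reach is approached as far as the arm can. A call with a gripper value outside its range is refused whole. OPENING is the opening, from 0 (shut) to 1 (fully open), set as the call begins (- or left out, the last holds). The fingers move at their own pace and stop on an object; the grip force is fixed at half the most. Time passes only in rows, so rows that do not move let the fingers close. It gives the time, the measured TCP pose, the force, the opening and the grip force at its end, in the units of the state.
- get_obs(): the state, without advancing time (a new reading comes with each control period).
- get_image(name): name is "scene" or "top" or "wrist"; returns (picture, depth): 384x512x3 uint8, red, green, blue; 384x512 float32, mm along the optical axis (not along the pixel's ray), 0 where there is no reading.
- camera_params(name): a dict with "camera_matrix" (3x3 intrinsics, pixels), "k1" (the pictures are not rectified: a ray, as slopes to the right and down, at radius r is drawn at 1 + k1 r^2 times it, then the intrinsics apply), "extrinsics" (4x4, takes a point from camera to world coordinates). Camera axes: x right, y down, z forward; pixel columns grow to the right and rows downward; lengths in mm; the calibration is good to about 2 mm. A picture is of the moment at which its call begins: read the wrist's pose just before it. camera_params takes no time and is no camera call; for the wrist camera it gives the pose at the moment of the call.
- close_job(): hands the job in; it is judged then, once.
The state is a dict: "t": time; "qpos": joint angles; "qvel": joint speeds; "joint_torque": joint torques, N m; "ee_pos": TCP position; "orientation": TCP orientation; "ft_force": force on the tool from outside, world axes, zero at the start; "moment": the same for the moment, N m; "width": finger opening in mm; "grasp_force": force on a finger pad.
Only numpy, scipy, OpenCV 4.12 (cv2) and the standard library are available. Lean on these libraries where they do the work, as an engineer would, in place of code of your own. Each camera call takes 0.05 s, during which the arm holds its last target. There are 200 camera calls.

TASK

The router (the wedge-shaped box with two antennas, not its look-alike the modem without them) has frozen: take the metal stylus from its wooden holder and with its tip press the router's recessed reset button fully in, holding it in for about a second and a half. Then stand the stylus back in its holder, fully down, and let go. Do not press the modem's button, and leave the other things on the desk where they are.

Things in the scene. Friction and masses are not known exactly. Their poses are not given: they have to be found in the camera images.
- stylus: loose metal stylus, about 40 g, 126 mm long, upright in the holder. Origin: centre of the underside of its round flange (28 mm wide, 4 thick); z axis towards the grip. Above the flange a square grip 14 x 14 mm (sides along its x and y), z = 4 to 56 mm; below, a round 6 mm shaft with round tip, to z = -70 mm.
- stylus_tip (a point): the very end of the stylus's shaft, 70 mm below the flange's underside.
- holder: fixed wooden block 60 x 60 mm, 80 mm high, with one vertical 14 mm round hole right through in the middle of its top; the stylus's flange rests on the top. Origin: centre of its underside, z up.
- holder_mouth (a point): centre of the holder's hole at its top face, 80 mm above the desk; with the stylus fully down the origin of the stylus lies here, within 4 mm sideways (the shaft's play in the hole).
- router: fixed black wedge-shaped box, 118 mm deep (x), 140 wide (y), 106 high; its front (own -x; turned to the robot's right, -y, give or take 30 deg) rises from a 36 mm lip as a flat face sloped 40 deg from horizontal, then a level top 35 mm deep. Origin: centre of underside, z up. Two black paddle antennas, 100 mm long, on the rear corners of its top, up to about 210 mm above the desk.
- router_hole (a point): centre of the mouth of the router's reset hole, in the sloped face; z axis = outward normal of the face (40 deg from vertical). 13 mm round hole in a flat 22 mm steel bezel, 35 mm to the box's +y side of the face's middle, 71 mm above the desk. The white button (11 mm wide) lies 18 mm down the hole: a 6 mm shaft reaches it only within about 20 deg of the hole's axis.
- router_reset (a joint): travel of the router's reset button along the hole's axis, m: 0 = out, 0.005 = fully in against its stop. Spring: about 1 N to start it, 4 N fully in; springs back out when let go.
- modem: fixed black wedge-shaped box, 118 mm deep (x), 140 wide (y), 106 high; its front (own -x; turned to the robot's right, -y, give or take 30 deg) rises from a 36 mm lip as a flat face sloped 40 deg from horizontal, then a level top 35 mm deep. Origin: centre of underside, z up. Same as the router but without antennas; it may stand to the left or right of it.
- modem_hole (a point): centre of the mouth of the modem's reset hole, in the sloped face; z axis = outward normal of the face (40 deg from vertical). 13 mm round hole in a flat 22 mm steel bezel, 35 mm to the box's +y side of the face's middle, 71 mm above the desk. The white button (11 mm wide) lies 18 mm down the hole: a 6 mm shaft reaches it only within about 20 deg of the hole's axis.
- modem_reset (a joint): travel of the modem's reset button along the hole's axis, m: 0 = out, 0.005 = fully in against its stop. Spring: about 1 N to start it, 4 N fully in; springs back out when let go.
- mug: loose white mug, 80 mm diameter, 90 high, handle at its +y; bystander. Origin: centre of the underside.
- mouse: loose black mouse, 105 x 60 mm, 34 high; bystander. Origin: centre of the underside.
- drive: loose aluminium portable drive, 110 x 75 mm, 18 high; bystander. Origin: centre of the underside.
- plant: loose small plant in a white pot, 84 mm diameter, about 130 high; bystander. Origin: centre of the underside.
- gamepad: loose black game controller, about 90 x 160 mm, 42 high; bystander. Origin: under its middle.
- duster: loose spray can, 58 mm diameter, 170 high; bystander. Origin: centre of the underside.

How it is judged (in metres and radians):
On the way:
1. the router's reset button is held at least 4 mm in by the stylus for a second (value of joint router_reset above 0.004 m and contact force between stylus and router above 0.5 N), for 1 s.
At the end, for the whole second after the job is handed in: The stylus stands at rest in its holder, fully down (flange centre within 8 mm of the hole's mouth, tilt under 0.12 rad, speed under 0.02 m/s), and the router's button is out again (within 1 mm) (distance between stylus and holder_mouth below 0.008 m and angle between stylus's own z axis and vertical below 0.12 rad and linear speed of stylus below 0.02 m/s and value of joint router_reset below 0.001 m); the robot touches nothing.
It fails at once if the modem's reset button is pressed more than 1.5 mm (value of joint modem_reset above 0.0015 m).
It fails at once if a bystander is moved more than 30 mm or tipped over (distance of any of mug, mouse, drive, plant, gamepad, duster from where it was at the start of the episode above 0.03 m or angle between any of mug, mouse, drive, plant, gamepad, duster's own z axis and vertical above 0.5 rad).
It also fails if it takes over 58 s, if anything falls off the work surface, if the arm or the gripper's body presses on something with over 40 N, if the wrist force passes 120 N, or if a joint passes its speed limit or range.

## Working session

There is one attempt and no reset: what is moved stays moved. The work goes in short steps, Python scripts to look and compute and a shell command to move; the robot and the scene stay as the last step left them, time stands still between calls to the robot, and variables do not carry over. Pictures are saved under pics/ and viewed, at most 13 in all, crops included, and the job is handed in when it is done.

```bash
mkdir -p pics; ls
cat > h.py <<'E'
import numpy as np, cv2
from scipy.spatial.transform import Rotation as R
from workcell import get_obs, get_image, camera_params
def snap(n,f):
    p=camera_params(n); im,d=get_image(n); cv2.imwrite('pics/'+f+'.png',im[:,:,::-1]); np.savez('pics/'+f+'.npz',im=im,d=d,K=p['camera_matrix'],k1=p['k1'],E=p['extrinsics']); return im,d
def load(f): return np.load('pics/'+f+'.npz')
def rays(f,uv):
    s=load(f); K=np.array(s['K'],float); k=float(s['k1'])
    return cv2.undistortPoints(np.array(uv,float).reshape(-1,1,2),K,np.array([k,0,0,0,0.]))[:,0]
def pts(f,uv,win=0):
    s=load(f); uv=np.array(uv); r=rays(f,uv); E=np.array(s['E']); z=s['d'][uv[:,1].astype(int),uv[:,0].astype(int)]
    return (np.c_[r*z[:,None],z])@E[:3,:3].T+E[:3,3]
def cloud(f):
    s=load(f); v,u=np.nonzero(s['d']>0); return np.c_[u,v],pts(f,np.c_[u,v])
def ray(f,uv):
    E=np.array(load(f)['E']); r=rays(f,[uv])[0]; d=E[:3,:3]@np.r_[r,1]; return E[:3,3],d/np.linalg.norm(d)
def tri(a,b):
    A=np.zeros((3,3));B=np.zeros(3)
    for o,d in (a,b):
        M=np.eye(3)-np.outer(d,d);A+=M;B+=M@o
    p=np.linalg.solve(A,B); return p,[np.linalg.norm((np.eye(3)-np.outer(d,d))@(p-o)) for o,d in (a,b)]
def proj(f,P):
    s=load(f);E=np.array(s['E']);c=(np.atleast_2d(P)-E[:3,3])@E[:3,:3]
    return cv2.projectPoints(c,np.zeros(3),np.zeros(3),np.array(s['K'],float),np.array([float(s['k1']),0,0,0,0.]))[0][:,0]
E
python3 - <<'E'
from h import *
for n in('scene','top'):
    im,d=snap(n,n+'0'); print(n,(d>0).mean(),camera_params(n)['extrinsics'])
a=cv2.imread('pics/scene0.png');b=cv2.imread('pics/top0.png')
o=get_obs();print(o)
E
```

```text
pics
scene 0.9960174560546875 [[ 3.37431401e-01  6.51085796e-01 -6.79873030e-01  1.39430216e+03]
 [ 9.41209548e-01 -2.20868919e-01  2.55619848e-01 -3.04295834e+02]
 [ 1.62676307e-02 -7.26157151e-01 -6.87336276e-01  9.40585203e+02]
 [ 0.00000000e+00  0.00000000e+00  0.00000000e+00  1.00000000e+00]]
top 0.9957936604817709 [[ 2.76452260e-02 -9.96920595e-01  7.33830310e-02  4.21744550e+02]
 [-9.99617297e-01 -2.74971387e-02  3.02770591e-03 -9.29734796e+00]
 [-1.00055900e-03 -7.34386487e-02 -9.97299235e-01  1.88911648e+03]
 [ 0.00000000e+00  0.00000000e+00  0.00000000e+00  1.00000000e+00]]
{'t': 0.1, 'qpos': array([-1.22597355e+00,  4.23731703e-01,  1.63059117e+00, -1.36547989e-05,
        1.08858528e+00, -1.89899679e-02]), 'qvel': array([-0.00020654, -0.00169491,  0.00020939,  0.00151992,  0.00126568,
        0.00232723]), 'joint_torque': array([-6.10705574e-04, -5.45614100e+01, -2.74323785e+01,  6.45227102e-02,
        1.87892216e-02, -5.08552466e-05]), 'ee_pos': array([ 222.26222116, -583.62466452,  222.00865589]), 'orientation': array([-3.08848173e+00, -5.68104571e-01,  3.53759671e-04]), 'ft_force': array([ 0.32320577,  0.27287251, -0.05372762]), 'moment': array([ 0.00780384, -0.00096917, -0.03841359]), 'grasp_force': 0.0, 'width': 87.9439187131596}
```

View pics/top0.png

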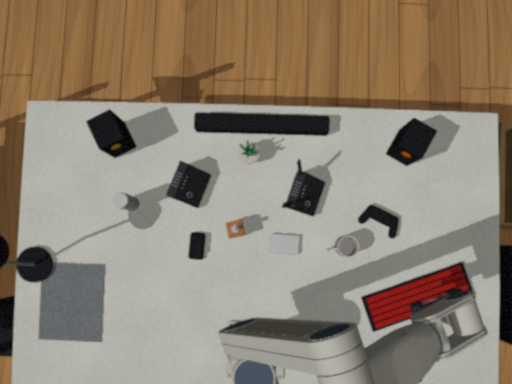

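View pics/scene0.png

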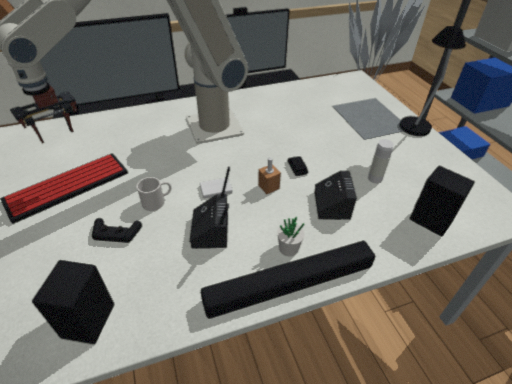

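The top view shows the router with antennas at (304,192), the modem at (189,183) and the holder with stylus at (236,228). The plant is at (249,150), the drive at (285,243) and the mug at (346,245).

Run:
```python
from h import *
uv,P=cloud('top0')
for n,(u0,u1,v0,v1) in dict(stylus=(224,248,217,240),router=(280,328,158,218),modem=(164,214,158,210),drive=(268,302,230,256),plant=(238,262,138,162)).items():
    m=(uv[:,0]>=u0)&(uv[:,0]<u1)&(uv[:,1]>=v0)&(uv[:,1]<v1)&(P[:,2]>12)
    Q=P[m]; print(n,Q.min(0).round(),Q.max(0).round(),np.median(Q,0).round())
    if n=='stylus':
        for h in((60,95),(110,150)):
            q=Q[(Q[:,2]>h[0])&(Q[:,2]<h[1])]; print(h,len(q),q.mean(0).round(1))
            if len(q)>5: print(cv2.minAreaRect(q[:,:2].astype(np.float32)))
    if n=='router' or n=='modem':
        print(cv2.minAreaRect(Q[Q[:,2]<120][:,:2].astype(np.float32)))
p=camera_params('wrist'); o=get_obs(); T=np.eye(4);T[:3,:3]=R.from_rotvec(o['orientation']).as_matrix();T[:3,3]=o['ee_pos']
print((np.linalg.inv(T)@p['extrinsics']).round(2),p['camera_matrix'],T.round(3))
```

```text
stylus [427.  60.  12.] [495. 128. 142.] [460.  91.  81.]
(60, 95) 248 [460.   93.2  80.7]
((460.0833740234375, 93.40013122558594), (59.68901062011719, 59.86758804321289), 12.718510627746582)
(110, 150) 16 [459.2  92.5 134.9]
((460.0734558105469, 92.46562194824219), (14.09976863861084, 11.142655372619629), 1.5976662635803223)
router [ 516. -258.   12.] [741. -74. 217.] [ 601. -161.   88.]
((619.4215698242188, -146.824462890625), (209.73435974121094, 169.14488220214844), 55.414493560791016)
modem [533. 191.  12.] [732. 379. 117.] [621. 269.  84.]
((630.8123168945312, 280.76177978515625), (191.0772705078125, 183.7640380859375), 3.9664509296417236)
drive [ 370. -151.   12.] [448. -34.  32.] [407. -96.  19.]
plant [713.  12.  12.] [811.  89. 135.] [748.  51.  78.]
[[   0.     -0.96   -0.27   75.02]
 [   1.      0.     -0.     -0.39]
 [   0.     -0.27    0.96 -163.85]
 [   0.      0.      0.      1.  ]] [[264.31452225   0.         258.16670324]
 [  0.         264.31452225 191.21804355]
 [  0.           0.           1.        ]] [[ 9.35000e-01  3.56000e-01 -0.00000e+00  2.22262e+02]
 [ 3.56000e-01 -9.35000e-01  1.00000e-03 -5.83625e+02]
 [ 0.00000e+00 -1.00000e-03 -1.00000e+00  2.22009e+02]
 [ 0.00000e+00  0.00000e+00  0.00000e+00  1.00000e+00]]
```

```bash
python3 -m creep '{"delta_pos":[[0.0208,-0.0221,-0.0054],[0.0208,-0.0221,-0.0054],[0.0208,-0.0221,-0.0054],[0.0208,-0.0221,-0.0054],[0.0208,-0.0221,-0.0054],[0.0208,-0.0221,-0.0054],[0.0208,-0.0221,-0.0054],[0.0208,-0.0221,-0.0054],[0.0208,-0.0221,-0.0054],[0.0208,-0.0221,-0.0054],[0.0208,-0.0221,-0.0054],[0.0208,-0.0221,-0.0054],[0.0208,-0.0221,-0.0054],[0.0208,-0.0221,-0.0054],[0.0208,-0.0221,-0.0054],[0.0208,-0.0221,-0.0054],[0.0208,-0.0221,-0.0054],[0.0208,-0.0221,-0.0054],[0,0,0],[0,0,0]],"twist":[[0,0,0],[0,0,0],[0,0,0],[0,0,0],[0,0,0],[0,0,0],[0,0,0],[0,0,0],[0,0,0],[0,0,0],[0,0,0],[0,0,0],[0,0,0],[0,0,0],[0,0,0],[0,0,0],[0,0,0],[0,0,0],[0,0,0],[0,0,0]]}'
python3 - <<'E'
from h import *
snap('wrist','w1'); o=get_obs();print(o['t'],o['ee_pos'],o['qpos'])
im=cv2.imread('pics/w1.png');cv2.imwrite('pics/w1b.png',cv2.resize(im,(768,576)))
E
```

```text
t: 1.77
ee_pos: [431.0, -78.0, 319.9]
orientation: [3.089, 0.573, -0.0]
ft_force: [-0.1, 0.5, -0.1]
width: 87.8
grasp_force: 0.0
1.8167 [430.4888674  -78.79630408 319.57811414] [-2.07977745e-01  2.26785854e-02  1.91465588e+00 -3.81226623e-04
  1.20491106e+00  9.97343459e-01]
```

View pics/w1b.png

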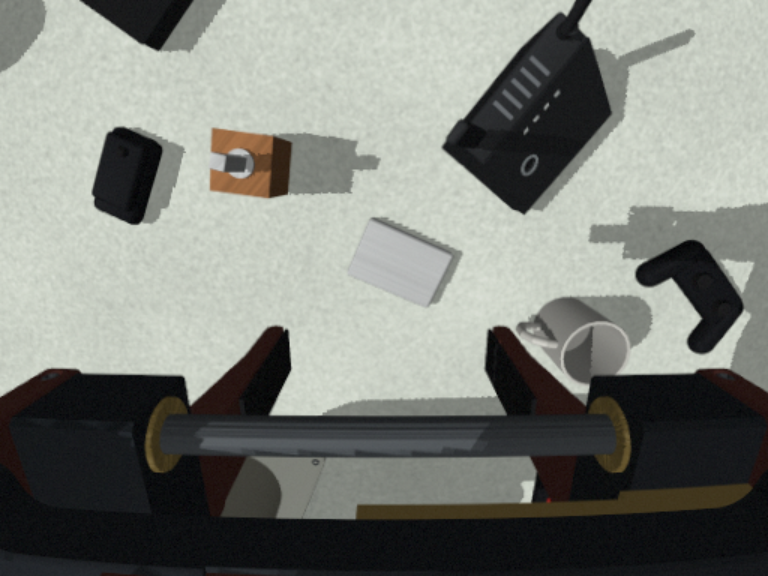

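The wrist view shows the holder and stylus at (238,163) of 768x576, with the square grip leaning left by perspective. The router's bezel is at (530,165), with the two antennas at its upper left.

Run:
```python
from h import *
uv,P=cloud('w1')
c=np.array([530,165])/1.5
# router face
m=(np.abs(uv-c)<[45,45]).all(1)&(P[:,2]>45)&(P[:,2]<98)
Q=P[m]
for _ in range(6):
    mu=np.median(Q,0) if _==0 else Q.mean(0); n=np.linalg.svd(Q-Q.mean(0),full_matrices=False)[2][2]; n*=np.sign(n[2]); r=(Q-Q.mean(0))@n; Q=Q[np.abs(r)<max(3,1.5*r.std())]
print('face',len(Q),Q.mean(0),n,'tilt',np.degrees(np.arccos(n[2])),'az',np.degrees(np.arctan2(n[1],n[0])),r.std())
o,d=ray('w1',c); t=((Q.mean(0)-o)@n)/(d@n); print('bezel',o+t*d, pts('w1',[c.astype(int)]))
im=load('w1')['im']; x,y=c.astype(int)
cv2.imwrite('pics/crop1.png',np.hstack([cv2.resize(im[y-22:y+22,x-22:x+22],(396,396),interpolation=cv2.INTER_CUBIC),cv2.resize(im[80:140,130:190],(396,396),interpolation=cv2.INTER_CUBIC)])[:,:,::-1])
# holder & grip
c=np.array([238,163])/1.5
m=(np.abs(uv-c)<[40,34]).all(1)
for lo,hi in((70,83),(83.5,95),(100,132),(132,145)):
    q=P[m&(P[:,2]>lo)&(P[:,2]<hi)]
    if len(q)>3: print(lo,len(q),q.mean(0).round(1),cv2.minAreaRect(q[:,:2].astype(np.float32)))
# mat of rear router points top
```

```text
face 2493 [ 582.976029   -187.50960648   71.53800308] [-0.1932095  -0.61305272  0.76605251] tilt 39.999280546317856 az -107.49275033812454 0.6221121295632875
bezel [ 561.69890219 -181.34780573   71.10274001] [[ 561.98588683 -181.89815705   67.85335587]]
70 1231 [461.9  84.9  81.3] ((459.9059143066406, 88.51760864257812), (60.86600875854492, 62.025550842285156), 13.75650691986084)
83.5 208 [461.  85.  86.] ((460.5655822753906, 86.10971069335938), (56.60675811767578, 58.93008804321289), 17.6661319732666)
100 107 [461.   83.  116.2] ((463.0050048828125, 84.95854949951172), (18.19756317138672, 8.435155868530273), 41.93915557861328)
132 139 [460.5  87.7 137.3] ((460.3222961425781, 88.47735595703125), (14.446146011352539, 15.03965950012207), 5.5882062911987305)
```

View pics/crop1.png

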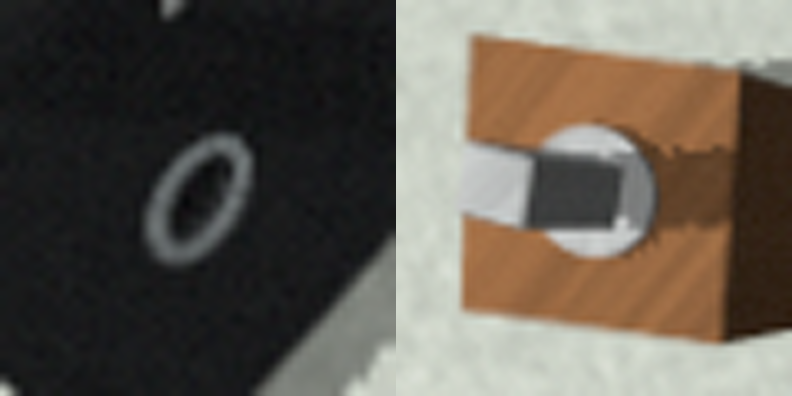

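```bash
cat >> h.py <<'E'
def Rt(az,nrm=None):
    a=np.radians(az); x=np.array([np.cos(a),np.sin(a),0]); M=np.c_[x,np.cross([0,0,-1],x),[0,0,-1]]
    if nrm is not None:
        v=np.cross([0,0,-1],-nrm); ang=np.arccos(nrm[2]); M=R.from_rotvec(v/np.linalg.norm(v)*ang).as_matrix()@M
    return M
E
python3 - <<'E'
from h import *
import itertools
n0=np.array([-.1932,-.6131,.7661])
for az in(13.5,103.5,-166.5):
  for tilt in (25,40):
    n=np.r_[n0[:2]/np.hypot(*n0[:2])*np.sin(np.radians(tilt)),np.cos(np.radians(tilt))]
    M=Rt(az,n)
    for q1,th in itertools.product((-.45,-.3,-.15),(1.8,2.1)):
        W=R.from_euler('ZY',[q1,th]).as_matrix().T@M
        e=R.from_matrix(W).as_euler('ZYZ'); print(az,tilt,q1,th,(e-[0,0,np.pi/2]).round(2))
E
```

```text
13.5 25 -0.45 1.8 [0.44 1.42 0.8 ]
13.5 25 -0.45 2.1 [0.48 1.15 0.67]
13.5 25 -0.3 1.8 [0.45 1.36 0.94]
13.5 25 -0.3 2.1 [0.5  1.09 0.79]
13.5 25 -0.15 1.8 [0.45 1.3  1.07]
13.5 25 -0.15 2.1 [0.51 1.03 0.92]
13.5 40 -0.45 1.8 [0.69 1.49 0.77]
13.5 40 -0.45 2.1 [0.73 1.26 0.57]
13.5 40 -0.3 1.8 [0.71 1.39 0.89]
13.5 40 -0.3 2.1 [0.77 1.17 0.67]
13.5 40 -0.15 1.8 [0.72 1.3  1.  ]
13.5 40 -0.15 2.1 [0.8  1.08 0.77]
103.5 25 -0.45 1.8 [ 0.44  1.42 -0.77]
103.5 25 -0.45 2.1 [ 0.48  1.15 -0.91]
103.5 25 -0.3 1.8 [ 0.45  1.36 -0.63]
103.5 25 -0.3 2.1 [ 0.5   1.09 -0.78]
103.5 25 -0.15 1.8 [ 0.45  1.3  -0.5 ]
103.5 25 -0.15 2.1 [ 0.51  1.03 -0.65]
103.5 40 -0.45 1.8 [ 0.69  1.49 -0.8 ]
103.5 40 -0.45 2.1 [ 0.73  1.26 -1.  ]
103.5 40 -0.3 1.8 [ 0.71  1.39 -0.69]
103.5 40 -0.3 2.1 [ 0.77  1.17 -0.9 ]
103.5 40 -0.15 1.8 [ 0.72  1.3  -0.57]
103.5 40 -0.15 2.1 [ 0.8   1.08 -0.8 ]
-166.5 25 -0.45 1.8 [ 0.44  1.42 -2.34]
-166.5 25 -0.45 2.1 [ 0.48  1.15 -2.48]
-166.5 25 -0.3 1.8 [ 0.45  1.36 -2.21]
-166.5 25 -0.3 2.1 [ 0.5   1.09 -2.35]
-166.5 25 -0.15 1.8 [ 0.45  1.3  -2.07]
-166.5 25 -0.15 2.1 [ 0.51  1.03 -2.22]
-166.5 40 -0.45 1.8 [ 0.69  1.49 -2.37]
-166.5 40 -0.45 2.1 [ 0.73  1.26 -2.57]
-166.5 40 -0.3 1.8 [ 0.71  1.39 -2.26]
-166.5 40 -0.3 2.1 [ 0.77  1.17 -2.47]
-166.5 40 -0.15 1.8 [ 0.72  1.3  -2.14]
-166.5 40 -0.15 2.1 [ 0.8   1.08 -2.37]
```

```bash
python3 -m creep '{"delta_pos":[[0.011,-0.0184,0.0075],[0.011,-0.0184,0.0075],[0.011,-0.0184,0.0075],[0.011,-0.0184,0.0075],[0.011,-0.0184,0.0075],[0.011,-0.0184,0.0075],[0.011,-0.0184,0.0075],[0.011,-0.0184,0.0075],[0,0,0],[0,0,0],[0,0,0],[0,0,0]],"twist":[[0,0,0],[0,0,0],[0,0,0],[0,0,0],[0,0,0],[0,0,0],[0,0,0],[0,0,0],[0,0,3.7],[0,0,3.6],[0,0,0],[0,0,0]]}'
python3 - <<'E'
from h import *
snap('wrist','w2'); o=get_obs();print(o['t'],o['ee_pos'],R.from_rotvec(o['orientation']).as_matrix().round(3).tolist())
uv,P=cloud('w2')
m=(np.abs(P[:,:2]-[460,90])<50).all(1)
for lo,hi in((77,83),(83,88),(132,142)):
    q=P[m&(P[:,2]>lo)&(P[:,2]<hi)]
    if len(q)>3: print(lo,len(q),q.mean(0).round(1),np.median(q[:,2]),cv2.minAreaRect(q[:,:2].astype(np.float32)))
im=load('w2')['im']
cv2.imwrite('pics/crop2.png',cv2.resize(im[130:290,170:350],(720,640)[:2],interpolation=cv2.INTER_CUBIC)[:600,:,::-1])
print(proj('w2',[[460,90,80],[460,90,136]]))
E
```

```text
t: 2.82
ee_pos: [460.4, 88.7, 259.5]
orientation: [3.119, 0.371, -0.001]
ft_force: [-0.2, 0.0, 0.4]
width: 87.9
grasp_force: 0.0
2.8667 [460.4941372   88.78847545 259.67280981] [[0.972, 0.235, -0.001], [0.235, -0.972, -0.0], [-0.001, 0.0, -1.0]]
77 1481 [462.1  89.2  81.8] 81.87140081763107 ((459.6173095703125, 88.36271667480469), (60.65098190307617, 60.10084533691406), 12.76911449432373)
83 306 [463.   88.5  84.8] 85.09478004384164 ((459.9202575683594, 88.38681030273438), (59.190208435058594, 59.44761657714844), 12.46186637878418)
132 160 [460.4  88.5 137.6] 137.79813770724695 ((459.8566589355469, 88.53297424316406), (13.88219165802002, 13.93548583984375), 4.738264083862305)
[[257.46601954 174.41488438]
 [257.32870379 185.10186466]]
```

View pics/crop2.png

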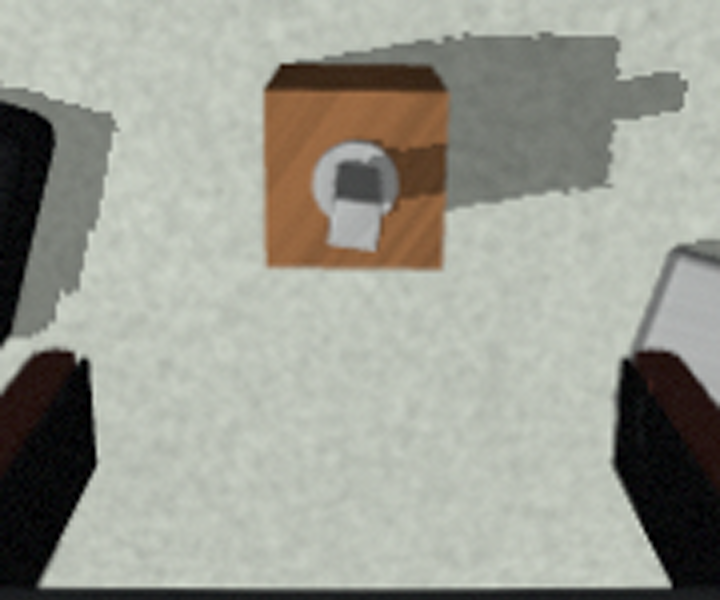

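Holder sits at (459.7,88.4) with yaw about 12.7°. The grip's top is at crop (353,224), at (459.9,88.5) with yaw about 5°, so I turn 8° more before descending.

```bash
python3 - <<'E'
from h import *
print(tri(ray('w1',(145.3,108)),ray('w2',(258.2,186))))
E
python3 -m creep '{"delta_pos":[[-0.0003,0,0.02],[-0.0003,0,0.02],[0,0,0.02],[0,0,0.02],[0,0,0.02],[0,0,0.02],[0,0,0.02],[0,0,0.015],[0,0,0.01],[0,0,0],[0,0,0]],"twist":[[0,0,4],[0,0,4],[0,0,0],[0,0,0],[0,0,0],[0,0,0],[0,0,0],[0,0,0],[0,0,0],[0,0,0],[0,0,0]]}' 1
```

```text
(array([459.02814049,  88.62993626, 134.30140172]), [np.float64(0.2535594226370158), np.float64(0.25355942263696624)])
t: 3.78
ee_pos: [460.0, 89.3, 94.8]
orientation: [3.138, 0.152, -0.001]
ft_force: [0.1, -0.3, 0.3]
width: 88.2
grasp_force: 0.0
```

```bash
python3 -m creep '{"delta_pos":[[0,0,0],[0,0,0],[0,0,0],[0,0,0],[0,0,0],[0,0,0],[0,0,0],[0,0,0],[0,0,0],[0,0,0]],"twist":[[0,0,0],[0,0,0],[0,0,0],[0,0,0],[0,0,0],[0,0,0],[0,0,0],[0,0,0],[0,0,0],[0,0,0]]}' 0
```

```text
t: 4.62
ee_pos: [460.0, 89.7, 94.8]
orientation: [3.138, 0.152, -0.0]
ft_force: [0.2, 0.9, -0.3]
width: 24.0
grasp_force: 0.0
```

```bash
python3 -m creep '{"delta_pos":[[0,0,0],[0,0,0],[0,0,0],[0,0,0],[0,0,0]],"twist":[[0,0,0],[0,0,0],[0,0,0],[0,0,0],[0,0,0]]}' 0; python3 -m creep '{"delta_pos":[[0,0,-0.01],[0,0,-0.02],[0,0,-0.025],[0,0,-0.03],[0,0,-0.03],[0,0,-0.03],[0,0,-0.03],[0,0,-0.025],[0,0,-0.01],[0,0,0],[0,0,0]],"twist":[[0,0,0],[0,0,0],[0,0,0],[0,0,0],[0,0,0],[0,0,0],[0,0,0],[0,0,0],[0,0,0],[0,0,0],[0,0,0]]}' 0
python3 - <<'E'
from h import *
snap('wrist','w3'); o=get_obs();print(o['t'],o['ee_pos'],o['width'],o['grasp_force'])
im=load('w3')['im'];cv2.imwrite('pics/crop3.png',cv2.resize(im[130:290,170:350],(675,600),interpolation=cv2.INTER_CUBIC)[:,:,::-1])
T=np.eye(4);M=R.from_rotvec(o['orientation']).as_matrix()
print(proj('w3',np.array(o['ee_pos'])+np.array([[0,0,z] for z in(0,-15,-81)])))
E
```

```text
t: 5.03
ee_pos: [460.0, 89.7, 94.8]
orientation: [3.138, 0.152, -0.0]
ft_force: [0.3, 0.7, 0.4]
width: 13.8
grasp_force: 30.0
t: 5.95
ee_pos: [459.7, 89.6, 304.6]
orientation: [-3.138, -0.152, -0.0]
ft_force: [-0.4, -0.1, -0.8]
width: 14.0
grasp_force: 30.0
6.0 [459.12223891  89.53091083 303.59865681] 13.655063657536889 29.999864101409912
[[258.73868727 231.39681212]
 [258.70333956 222.80602027]
 [258.59433152 196.39407263]]
```

View pics/crop3.png

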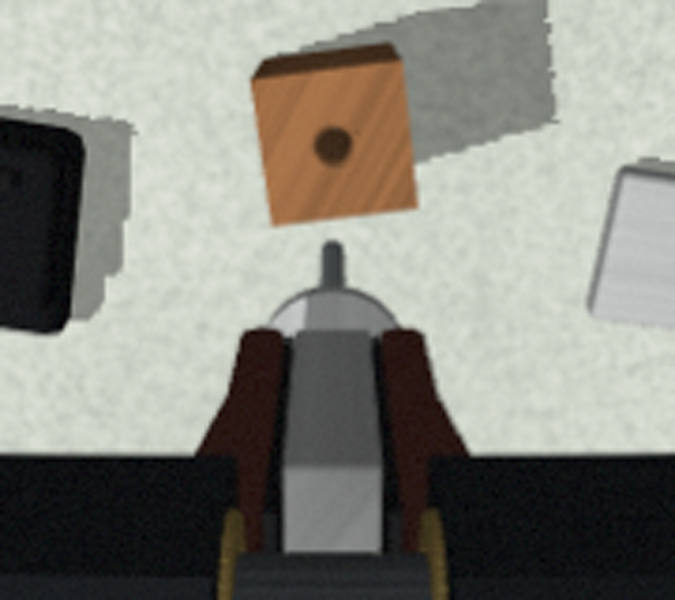

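The stylus is held straight. Its tip is at (258.8,194.8) full-image and the free holder hole at (258.8,168.7). Next I work out the approach to the router.

```bash
cat > app.py <<'E'
from h import *
hole=np.array([561.7,-181.3,71.1]); n=np.array([-.1932,-.6131,.7661]); tip=np.array([-.7,0,84.8])
E
python3 - <<'E'
from app import *
o=get_obs(); p=np.array(o['ee_pos']); M=R.from_rotvec(o['orientation']).as_matrix()
v=np.cross(M[:,2],-n); v=v/np.linalg.norm(v)*np.arccos(M[:,2]@-n); print('twist tool deg',np.degrees(M.T@v).round(2))
M2=R.from_rotvec(v).as_matrix()@M
T=hole+n*130-M2@tip; print('TCP',T, 'pre40',hole+n*40-M2@tip)
mid=np.array([460,-260,p[2]])
print('leg1',M.T@(mid-p),'leg2',M.T@(T-mid))
uv,P=cloud('top0');m=(P[:,2]>115)&(P[:,0]>480)&(P[:,0]<720)&(P[:,1]>-300)&(P[:,1]<0)
print(P[m].round().tolist()[::6])
E
```

```text
twist tool deg [36.82 15.75 -0.  ]
TCP [ 520.88071317 -312.97971671  235.83406004] pre40 [ 538.26871317 -257.80071671  166.88506004]
leg1 [-3.29040416e+01  3.47979798e+02  1.11019174e-01] leg2 [55.60971625 58.60616061 67.6626159 ]
[[706.0, -129.0, 203.0], [699.0, -130.0, 202.0], [698.0, -138.0, 188.0], [688.0, -130.0, 202.0], [690.0, -139.0, 168.0], [681.0, -131.0, 182.0], [681.0, -141.0, 157.0], [674.0, -137.0, 157.0], [675.0, -147.0, 125.0], [667.0, -139.0, 131.0], [650.0, -130.0, 116.0], [564.0, -109.0, 127.0], [559.0, -105.0, 143.0], [551.0, -88.0, 198.0], [557.0, -113.0, 128.0], [550.0, -96.0, 166.0], [543.0, -84.0, 199.0], [539.0, -74.0, 208.0], [536.0, -77.0, 210.0]]
```

```bash
python3 -m creep '{"delta_pos":[[-0.003,0.0316,0],[-0.003,0.0316,0],[-0.003,0.0316,0],[-0.003,0.0316,0],[-0.003,0.0316,0],[-0.003,0.0316,0],[-0.003,0.0316,0],[-0.003,0.0316,0],[-0.003,0.0316,0],[-0.003,0.0316,0],[-0.003,0.0316,0],[0.0139,0.0147,0.0169],[0.0139,0.0147,0.0169],[0.0139,0.0147,0.0169],[0.0139,0.0147,0.0169],[0,0,0]],"twist":[[0,0,0],[0,0,0],[0,0,0],[0,0,0],[0,0,0],[0,0,0],[0,0,0],[0,0,0],[0,0,0],[0,0,0],[0,0,0],[0,0,0],[0,0,0],[0,0,0],[0,0,0],[0,0,0]]}' 0 && python3 -m creep '{"delta_pos":[[0,0,0],[0,0,0],[0,0,0],[0,0,0],[0,0,0],[0,0,0],[0,0,0],[0,0,0],[0,0,0]],"twist":[[6.14,2.62,0],[6.14,2.62,0],[6.14,2.62,0],[6.14,2.62,0],[6.14,2.62,0],[6.14,2.62,0],[0,0,0],[0,0,0],[0,0,0]]}' 0
python3 - <<'E'
from app import *
snap('wrist','w4'); o=get_obs();p=np.array(o['ee_pos']);M=R.from_rotvec(o['orientation']).as_matrix()
print(o['t'],p,M[:,2],-n,o['qpos'].round(2))
print('to go, tool axes, to 15 mm out',M.T@(hole+n*15-p)-tip)
print('pred tip,hole',proj('w4',[p+M@tip,hole]))
im=load('w4')['im'];c=proj('w4',[hole])[0].astype(int);print(c);x=np.clip(c[0]-70,0,512-140);y=max(c[1]-60,0);print('origin',x,y)
cv2.imwrite('pics/crop4.png',cv2.resize(im[y:y+120,x:x+140],(700,600),interpolation=cv2.INTER_CUBIC)[:,:,::-1])
E
```

```text
t: 7.33
ee_pos: [521.1, -313.1, 231.0]
orientation: [-3.134, -0.15, 0.01]
ft_force: [-0.8, 0.5, 0.5]
width: 13.7
grasp_force: 30.0
t: 8.08
ee_pos: [521.4, -312.0, 236.8]
orientation: [-2.466, -0.119, -0.31]
ft_force: [0.2, 0.1, -0.1]
width: 14.1
grasp_force: 30.0
8.1333 [ 521.87169781 -311.76129339  237.51739331] [ 0.19298658  0.61229052 -0.76671801] [ 0.1932  0.6131 -0.7661] [-0.84  0.57  1.53  0.59  1.47  0.44]
to go, tool axes, to 15 mm out [ -1.32382938   1.60773937 115.36080796]
pred tip,hole [[259.15922043 195.7663793 ]
 [260.00543398 170.52034707]]
[260 170]
origin 190 110
```

View pics/crop4.png

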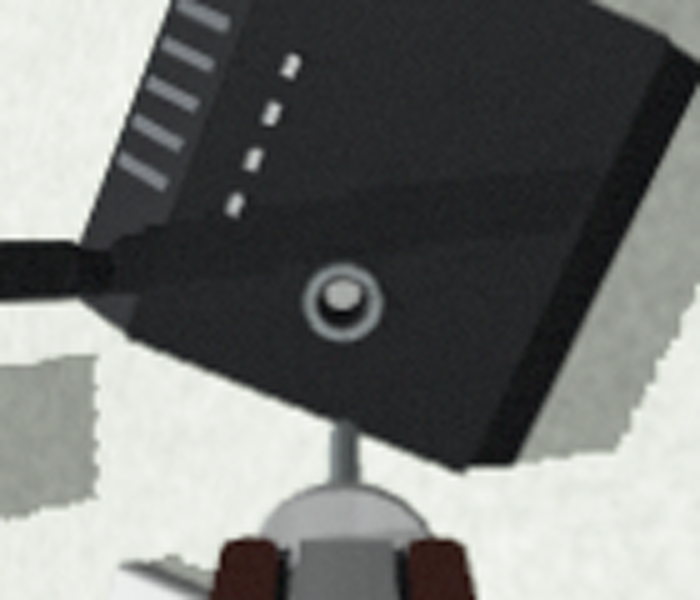

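The bezel shows at crop (342,302), i.e. (258.4,170.4), with the white button inside. The tip is at (258.8,194.4), nearly in line with it.

Run:
```python
from app import *
h2,e=tri(ray('w1',(353.1,110.1)),ray('w4',(258.4,170.4))); print(h2,e)
uv,P=cloud('w4');c=np.array([258.4,170.4]);m=(np.abs(uv-c)<[30,20]).all(1);Q=P[m]
Q=Q[np.abs((Q-hole)@n)<8];q0=Q.mean(0);nn=np.linalg.svd(Q-q0,full_matrices=False)[2][2];nn*=np.sign(nn[2]);o_,d=ray('w4',c);h3=o_+d*((q0-o_)@nn)/(d@nn);print(h3,nn)
o=get_obs();p=np.array(o['ee_pos']);M=R.from_rotvec(o['orientation']).as_matrix()
for h in(hole,h2,h3):print(M.T@(h+n*15-p)-tip)
```

```text
[ 561.28781556 -180.27595855   73.56989109] [np.float64(0.21625397322709428), np.float64(0.21625397322710016)]
[ 561.4974258  -179.60721667   72.73627381] [-0.19399387 -0.61207719  0.76663413]
[ -1.32382938   1.60773937 115.36080796]
[ -1.09037322  -0.72722125 114.01456279]
[ -1.09055045  -0.72964878 115.10362845]
```

```bash
python3 -m creep '{"delta_pos":[[-0.0005,-0.0004,0.02],[-0.0005,-0.0003,0.02],[0,0,0.02],[0,0,0.02],[0,0,0.015],[0,0,0.01],[0,0,0],[0,0,0]],"twist":[[0,0,0],[0,0,0],[0,0,0],[0,0,0],[0,0,0],[0,0,0],[0,0,0],[0,0,0]]}' 0
python3 - <<'E'
from app import *
snap('wrist','w5'); o=get_obs();p=np.array(o['ee_pos']);M=R.from_rotvec(o['orientation']).as_matrix()
h=np.array([561.4,-179.9,73])
print('to go to mouth',M.T@(h-p)-tip)
print('pred tip,hole',proj('w5',[p+M@tip,h]))
im=load('w5')['im'];cv2.imwrite('pics/crop5.png',cv2.resize(im[150:220,220:300],(720,630)[:2],interpolation=cv2.INTER_CUBIC)[:600,:,::-1])
E
```

```text
t: 8.8
ee_pos: [541.5, -247.1, 157.8]
orientation: [-2.466, -0.122, -0.312]
ft_force: [-0.1, -0.2, 1.0]
width: 14.1
grasp_force: 30.0
to go to mouth [-1.10113381 -0.18785927 25.78318556]
pred tip,hole [[260.12736173 196.1575149 ]
 [259.80391702 190.08572291]]
```

View pics/crop5.png

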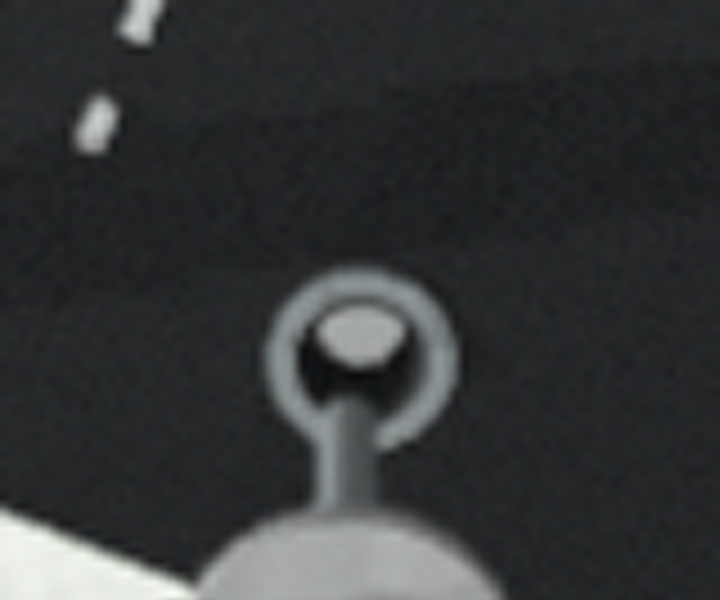

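Bezel centre is at (260.2,190) and the tip axis at column 258.6, so the tip needs about +1.6 mm in tool y and -1.1 mm in x.

```bash
python3 -m creep '{"delta_pos":[[-0.0006,0.0008,0.003],[-0.0005,0.0008,0.003],[0,0,0.006],[0,0,0.008],[0,0,0.008],[0,0,0.008],[0,0,0.004],[0,0,0],[0,0,0]],"twist":[[0,0,0],[0,0,0],[0,0,0],[0,0,0],[0,0,0],[0,0,0],[0,0,0],[0,0,0],[0,0,0]]}' 0
python3 - <<'E'
from app import *
o=get_obs();p=np.array(o['ee_pos']);M=R.from_rotvec(o['orientation']).as_matrix()
print(M.T@o['ft_force'],M.T@(np.array([561.4,-179.9,73])-p)-tip,'depth')
E
```

```text
t: 9.6
ee_pos: [548.1, -224.0, 124.9]
orientation: [-2.465, -0.12, -0.312]
ft_force: [0.7, 0.7, -0.8]
width: 13.9
grasp_force: 30.0
[0.46862475 0.09068659 1.16886374] [  0.93335847  -1.92333934 -15.39015159] depth
```

```bash
cat > f.py <<'E'
from app import *
o=get_obs();p=np.array(o['ee_pos']);M=R.from_rotvec(o['orientation']).as_matrix()
print('F tool',(M.T@o['ft_force']).round(2),'to mouth',(M.T@(np.array([561.4,-179.9,73])-p)-tip).round(2),o['t'],o['width'])
E
python3 -m creep '{"delta_pos":[[0,0,0.002],[0,0,0.002],[0,0,0.001],[0,0,0]],"twist":[[0,0,0],[0,0,0],[0,0,0],[0,0,0]]}' 0 >/dev/null; python3 f.py
python3 -m creep '{"delta_pos":[[0,0,0.001],[0,0,0.001],[0,0,0],[0,0,0]],"twist":[[0,0,0],[0,0,0],[0,0,0],[0,0,0]]}' 0 >/dev/null; python3 f.py
```

```text
F tool [0.24 0.66 0.2 ] to mouth [  0.72  -2.14 -19.93] 9.9333 14.085387592681265
F tool [ 0.58  0.42 -2.5 ] to mouth [  0.68  -2.16 -21.75] 10.2667 13.59407501026818
```

```bash
python3 -m creep '{"delta_pos":[[0,0,0.001],[0,0,0.001],[0,0,0],[0,0,0]],"twist":[[0,0,0],[0,0,0],[0,0,0],[0,0,0]]}' 0 >/dev/null; python3 f.py
python3 -m creep '{"delta_pos":[[0,0,0.001],[0,0,0.0005],[0,0,0],[0,0,0]],"twist":[[0,0,0],[0,0,0],[0,0,0],[0,0,0]]}' 0 >/dev/null; python3 f.py
```

```text
F tool [-0.26 -0.35 -2.46] to mouth [  0.71  -2.16 -23.81] 10.6 13.817427729346445
F tool [-0.31  0.07 -3.89] to mouth [  0.68  -2.16 -25.33] 10.9333 13.729200419946869
```

```bash
python3 -m creep '{"delta_pos":[[0,0,0.001],[0,0,0],[0,0,0]],"twist":[[0,0,0],[0,0,0],[0,0,0]]}' 0 >/dev/null; python3 f.py
python3 -m creep '{"delta_pos":[[0,0,0.0007],[0,0,0],[0,0,0]],"twist":[[0,0,0],[0,0,0],[0,0,0]]}' 0 >/dev/null; python3 f.py
```

```text
F tool [-0.99 -0.3  -8.51] to mouth [  0.6   -2.19 -25.72] 11.1833 13.512170724055881
F tool [ -2.08  -0.96 -12.05] to mouth [  0.49  -2.24 -25.92] 11.4333 13.885310120672804
```

The force climbs steeply without further travel, so the button is against its stop. Holding now, then withdrawing along the axis.

```bash
python3 -m creep '{"delta_pos":[[0,0,0],[0,0,0],[0,0,0],[0,0,0],[0,0,0],[0,0,0],[0,0,0],[0,0,0],[0,0,0],[0,0,0],[0,0,0],[0,0,0],[0,0,0],[0,0,0],[0,0,0],[0,0,0],[0,0,0],[0,0,0]],"twist":[[0,0,0],[0,0,0],[0,0,0],[0,0,0],[0,0,0],[0,0,0],[0,0,0],[0,0,0],[0,0,0],[0,0,0],[0,0,0],[0,0,0],[0,0,0],[0,0,0],[0,0,0],[0,0,0],[0,0,0],[0,0,0]]}' 0 >/dev/null; python3 f.py
python3 -m creep '{"delta_pos":[[0,0,-0.004],[0,0,-0.008],[0,0,-0.012],[0,0,-0.02],[0,0,-0.025],[0,0,-0.025],[0,0,-0.025],[0,0,-0.025],[0,0,-0.012],[0,0,0]],"twist":[[0,0,0],[0,0,0],[0,0,0],[0,0,0],[0,0,0],[0,0,0],[0,0,0],[0,0,0],[0,0,0],[0,0,0]]}' 0; python3 f.py
```

```text
F tool [ -2.14  -1.66 -11.9 ] to mouth [  0.49  -2.24 -25.91] 12.9333 13.31622630312683
t: 13.77
ee_pos: [520.4, -315.0, 237.5]
orientation: [-2.468, -0.119, -0.317]
ft_force: [0.3, -0.6, 0.2]
width: 13.9
grasp_force: 30.0
F tool [ 0.38  0.4  -0.46] to mouth [ -0.62  -3.46 131.96] 13.7667 13.87206851391499
```

```bash
python3 -m creep '{"delta_pos":[[0,0,0],[0,0,0],[0,0,0],[0,0,0],[0,0,0],[0,0,0],[-0.0139,-0.0147,-0.0169],[-0.0139,-0.0147,-0.0169],[-0.0139,-0.0147,-0.0169],[-0.0139,-0.0147,-0.0169]],"twist":[[-6.14,-2.62,0],[-6.14,-2.62,0],[-6.14,-2.62,0],[-6.14,-2.62,0],[-6.14,-2.62,0],[-6.14,-2.62,0],[0,0,0],[0,0,0],[0,0,0],[0,0,0]]}' 0 && python3 -m creep '{"delta_pos":[[0.003,-0.0316,0],[0.003,-0.0316,0],[0.003,-0.0316,0],[0.003,-0.0316,0],[0.003,-0.0316,0],[0.003,-0.0316,0],[0.003,-0.0316,0],[0.003,-0.0316,0],[0.003,-0.0316,0],[0.003,-0.0316,0],[0.003,-0.0316,0],[0,0,0],[0,0,0],[0,0,0]],"twist":[[0,0,0],[0,0,0],[0,0,0],[0,0,0],[0,0,0],[0,0,0],[0,0,0],[0,0,0],[0,0,0],[0,0,0],[0,0,0],[0,0,0],[0,0,0],[0,0,0]]}' 0
python3 - <<'E'
from h import *
snap('wrist','w6'); o=get_obs();p=np.array(o['ee_pos']);M=R.from_rotvec(o['orientation']).as_matrix();print(p,M.round(4).tolist())
T=np.array([459.9,89.0,303.6])
print('to w3-like, tool',M.T@(T-p))
print(proj('w6',[p+M@[-.7,0,84.8],[459.6,88.4,80]]))
im=load('w6')['im'];cv2.imwrite('pics/crop6.png',cv2.resize(im[130:290,170:350],(675,600),interpolation=cv2.INTER_CUBIC)[:,:,::-1])
E
```

```text
t: 14.6
ee_pos: [457.8, -257.3, 301.9]
orientation: [-3.136, -0.155, 0.004]
ft_force: [-0.2, 0.3, -0.3]
width: 13.7
grasp_force: 30.0
t: 15.77
ee_pos: [457.5, 89.7, 302.0]
orientation: [3.137, 0.154, -0.003]
ft_force: [0.0, -0.5, -0.5]
width: 13.9
grasp_force: 30.0
[457.74005335  89.220571   302.16201014] [[0.9953, 0.0969, -0.0015], [0.0969, -0.9953, -0.0005], [-0.0015, 0.0003, -1.0]]
to w3-like, tool [ 2.12619523  0.42918201 -1.44115667]
[[259.09802861 195.53110884]
 [259.44215534 166.71044464]]
```

View pics/crop6.png

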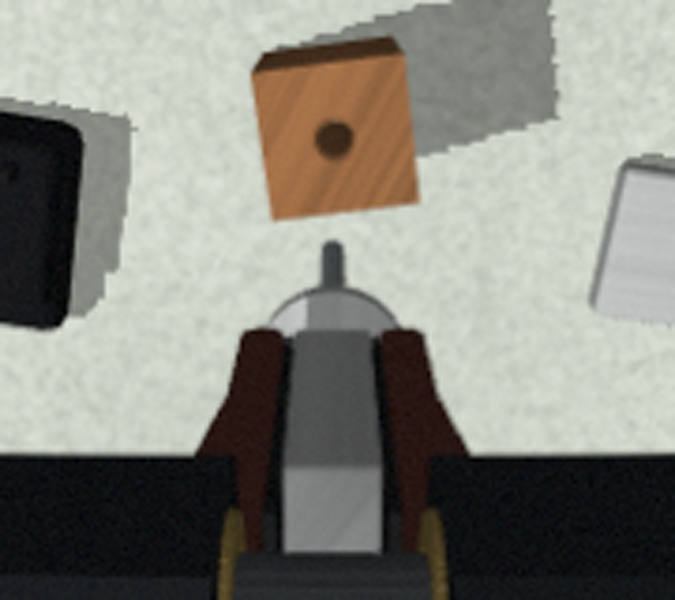

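```bash
python3 -m creep '{"delta_pos":[[0.0012,0.0002,0.015],[0.0011,0.0002,0.02],[0,0,0.025],[0,0,0.025],[0,0,0.02],[0,0,0.01],[0,0,0],[0,0,0]],"twist":[[0,0,0],[0,0,0],[0,0,0],[0,0,0],[0,0,0],[0,0,0],[0,0,0],[0,0,0]]}' 0
python3 - <<'E'
from h import *
snap('wrist','w7'); o=get_obs();p=np.array(o['ee_pos']);M=R.from_rotvec(o['orientation']).as_matrix();print(p,M[:,2])
print(M.T@(np.array([460.2,89.2,95])-p))
im=load('w7')['im'];cv2.imwrite('pics/crop7.png',cv2.resize(im[150:230,210:310],(750,600),interpolation=cv2.INTER_CUBIC)[:,:,::-1])
E
```

```text
t: 16.48
ee_pos: [460.8, 88.8, 188.0]
orientation: [3.138, 0.15, -0.001]
ft_force: [0.3, -0.5, -0.5]
width: 13.7
grasp_force: 30.0
[461.39723816  89.08366303 188.68895203] [ 9.84209610e-04  1.63859327e-04 -9.99999502e-01]
[-1.27386356 -0.22392774 93.68774612]
```

View pics/crop7.png

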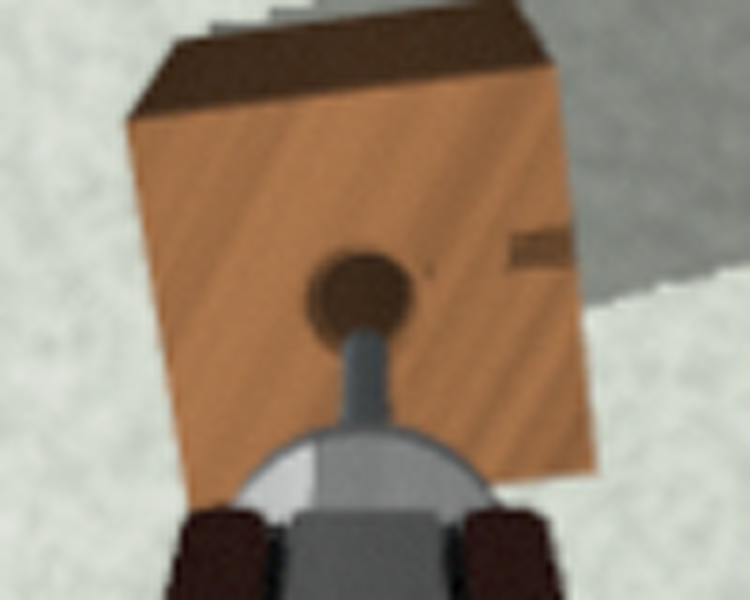

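The tip at column 365 lines up with the hole at (360,302), so I descend.

```bash
python3 -m creep '{"delta_pos":[[-0.0005,-0.0002,0.01],[-0.0003,-0.0002,0.01],[0,0,0.01],[0,0,0.01],[0,0,0.012],[0,0,0.012],[0,0,0.012],[0,0,0.008],[0,0,0.004],[0,0,0],[0,0,0]],"twist":[[0,0,0],[0,0,0],[0,0,0],[0,0,0],[0,0,0],[0,0,0],[0,0,0],[0,0,0],[0,0,0],[0,0,0],[0,0,0]]}' 0
```

```text
t: 17.45
ee_pos: [459.9, 89.9, 99.8]
orientation: [3.138, 0.152, -0.001]
ft_force: [0.6, 0.2, 0.5]
width: 13.8
grasp_force: 30.0
```

```bash
python3 -m creep '{"delta_pos":[[0,0,0.002],[0,0,0.0015],[0,0,0.001],[0,0,0],[0,0,0]],"twist":[[0,0,0],[0,0,0],[0,0,0],[0,0,0],[0,0,0]]}' 0; python3 -m creep '{"delta_pos":[[0,0,0.0005],[0,0,0],[0,0,0]],"twist":[[0,0,0],[0,0,0],[0,0,0]]}' 0
```

```text
t: 17.87
ee_pos: [460.0, 89.8, 95.5]
orientation: [-3.138, -0.152, -0.0]
ft_force: [1.0, 0.3, 0.1]
width: 14.1
grasp_force: 30.0
t: 18.12
ee_pos: [459.9, 89.8, 94.9]
orientation: [-3.138, -0.152, -0.0]
ft_force: [0.5, -0.0, -0.1]
width: 13.9
grasp_force: 30.0
```

```bash
python3 -m creep '{"delta_pos":[[0,0,0.0004],[0,0,0],[0,0,0]],"twist":[[0,0,0],[0,0,0],[0,0,0]]}' 0; python3 -m creep '{"delta_pos":[[0,0,0],[0,0,0],[0,0,0],[0,0,0],[0,0,0],[0,0,0],[0,0,0],[0,0,0],[0,0,0],[0,0,0]],"twist":[[0,0,0],[0,0,0],[0,0,0],[0,0,0],[0,0,0],[0,0,0],[0,0,0],[0,0,0],[0,0,0],[0,0,0]]}' 1; python3 -m creep '{"delta_pos":[[0,0,-0.01],[0,0,-0.02],[0,0,-0.025],[0,0,-0.025],[0,0,-0.025],[0,0,-0.025],[0,0,-0.025],[0,0,-0.01],[0,0,0],[0,0,0],[0,0,0]],"twist":[[0,0,0],[0,0,0],[0,0,0],[0,0,0],[0,0,0],[0,0,0],[0,0,0],[0,0,0],[0,0,0],[0,0,0],[0,0,0]]}' 1
python3 - <<'E'
from h import *
snap('wrist','w8'); uv,P=cloud('w8')
m=(np.abs(P[:,:2]-[460,90])<50).all(1)
for lo,hi in((77,83),(83,88),(125,150)):
    q=P[m&(P[:,2]>lo)&(P[:,2]<hi)]
    if len(q)>3: print(lo,len(q),q.mean(0).round(1),np.median(q[:,2]),cv2.minAreaRect(q[:,:2].astype(np.float32)))
im=load('w8')['im'];cv2.imwrite('pics/crop8.png',cv2.resize(im[130:290,170:350],(675,600),interpolation=cv2.INTER_CUBIC)[:,:,::-1])
E
```

```text
t: 18.37
ee_pos: [459.9, 89.8, 94.8]
orientation: [-3.138, -0.152, -0.0]
ft_force: [-1.3, 0.2, 5.5]
width: 13.8
grasp_force: 30.0
t: 19.2
ee_pos: [459.9, 89.8, 94.5]
orientation: [-3.138, -0.152, -0.0]
ft_force: [-0.3, -0.4, -0.2]
width: 76.8
grasp_force: 0.0
t: 20.12
ee_pos: [458.9, 89.7, 258.2]
orientation: [3.138, 0.152, -0.003]
ft_force: [-0.3, -0.5, -0.3]
width: 88.1
grasp_force: 0.0
77 1519 [461.8  88.3  81.8] 81.82729687218159 ((459.6661071777344, 88.45854949951172), (60.441978454589844, 60.150604248046875), 12.92197036743164)
83 304 [463.   89.6  85. ] 85.37869615396403 ((459.6907043457031, 88.1053466796875), (59.73291778564453, 57.95693588256836), 13.951469421386719)
125 168 [461.   89.9 136.9] 137.78404773072705 ((460.1841735839844, 89.7311782836914), (13.35177993774414, 12.539726257324219), 6.097375392913818)
```

View pics/crop8.png

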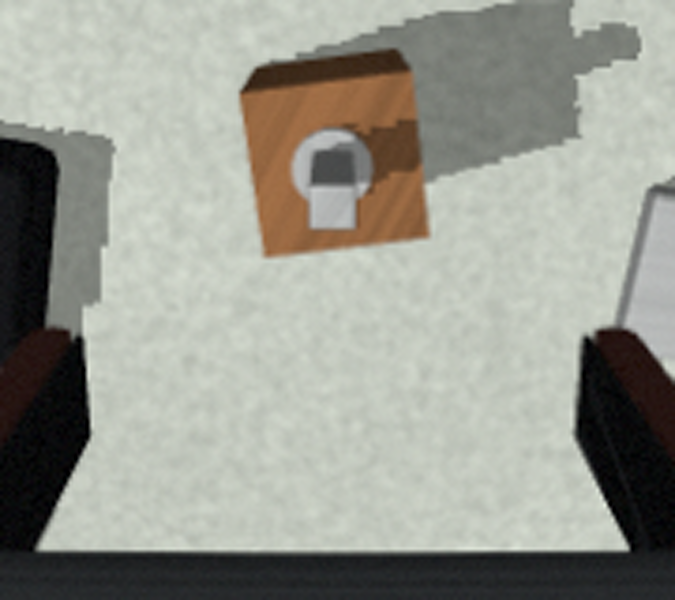

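The stylus stands fully down and upright in the holder, its flange at crop (332,165), and the gripper is clear above it.

```bash
python3 -c "
from workcell import close_job
print(close_job())"
```

```text
the job is handed in; nothing more can be done
None
```

I pressed the router's reset button to its stop with the stylus and held it about 1.7 s, then stood the stylus back fully down in its holder, let go and handed the job in at about 20 s; the hand-in gave no verdict.

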